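# Free a seized wing knob and reset the length stop of a cut-off jig

### The job

The length stop on the cut-off jig is seized: rust and old glue hold the thread of its wing knob. Rock the wing knob to and fro in short arcs, never forcing it so hard that its slim screw would twist off, until it breaks free, and slacken it; then slide the stop up gently so that it pushes the maple block fully home against the end block of the jig, tighten the wing knob again with the stop touching the block, and let go. Leave the tools and other things lying about where they are.

Things in the scene. Friction and masses are not known exactly. Their poses are not given: they have to be found in the camera images.
- jig: Cut-off jig, fixed to the bench: plywood base 100 x 380 x 18 mm; along its +x edge a wooden fence 23 mm thick with an aluminium T-track on top (70 mm above the bench); at the +y end a wooden end block 34 mm high. Origin under the base's centre, x away from the robot (yaw varies), y along the jig towards the end block, z up.
- knob_grip (a point): Middle of the dark steel wing knob, on the screw's vertical axis: pinch it here from above. Flat double wing 12 mm thick, 56 mm long, 24 mm high (12 mm below to 12 mm above this point) on a 17 mm hub; the stop's flat cap is 26 mm below this point. Turns with the knob: y along the wings, x across their thickness, z up. The knob rides with the stop and does not rise as it turns.
- screw (a joint): Turn of the clamp screw, rad, anticlockwise from above = loosening = positive; 0 at the start, clamped. Seized: it gives only 0.15 to 0.35 rad either way, grinding at 0.15 to 0.3 N m, then stops hard. Driven to the hard stop on alternate sides (0.42 N m is enough), 3 to 8 strokes free it: loosening, it then passes 0.4 rad and turns freely. Slack above 0.6; tight below 0.2; ends hard at -0.4.
- knob (a joint): Springy twist of the slim screw between wing knob and thread, rad, anticlockwise positive: the knob's own angle from its start is screw + knob. 4 N m per rad (0.1 rad = 0.4 N m on the knob); beyond 0.2 rad (0.8 N m) either way it counts as twisted off. Once freed the knob turns with about 0.15 N m; tighten it with 0.25 to 0.4 N m.
- stop (a joint): Position of the length stop along the jig's y, m, growing towards the end block; reads 0.080 when it touches the block and the block is home. A dark hardwood saddle with aluminium cap (50 mm along the jig, 90 mm across, top 101 mm above the bench) riding on the fence. Held fast while the knob is tight; slack, it slides with 1 to 4 N and follows the knob.
- stop_face (a point): Centre of the stop's flat front face (looks to +y of the jig; 53 mm wide, from 2 mm above the base up), which meets the near end of the maple block; 25 mm in +y from the screw's axis. Axes as the jig's.
- end_face (a point): Middle of the end block's face towards the maple block, at the height of the block's middle, 165 mm in +y from the jig's origin. Axes as the jig's.
- maple_block: Loose plain hardwood block 52 x 170 x 30 mm, 0.12 to 0.24 kg, lying flat along the jig in front of the fence between stop and end block, 4 to 10 mm short of the end block at the start. Origin at the centre of its underside, y along it: home when the origin is 85 mm from the end block's face. Slides with 1 to 2 N; press it home with 6 to 12 N, never more than 25 N.
- pencil: Loose yellow pencil, 156 mm long, lying on the front edge of the jig's base beside the block. Bystander. Origin at the middle of its underside.
- cork_pad: Loose yellow rubbing pad 26 x 60 x 14 mm on the jig's base behind the stop (at the -y end). Bystander. Origin under its centre.
- block_plane: Loose block plane 52 x 178 x 46 mm on the bench to the right of the jig. Bystander. Origin under its centre.
- try_square: Loose try square 111 x 146 x 14 mm on the bench on the right. Bystander. Origin under its centre.
- pine_block: Loose small pine block 52 x 72 x 33 mm on the bench on the right. Bystander. Origin under its centre.

How it is judged:
On the way, in this order (a step that is already met when the one before it is completed fails the run):
1. the wing knob has broken free and is slackened (screw turned at least 0.5 rad anticlockwise) (value of joint screw above 0.5 rad), for 0.1 s.
2. the stop has pushed the maple block home against the end block (within 2 mm) (y of maple_block in the frame of end_face above -0.087 m and y of stop_face in the frame of end_face above -0.1725 m), for 0.2 s.
At the end, for the whole second after the job is handed in: The maple block lies home against the end block (gap under 2 mm) and square along the jig, the face of the stop touches the block's near end (stop face 170 to 172.5 mm from the end block's face), the wing knob is tight again (screw at 0.2 rad or less), everything at rest and the knob released (all of step 2 and value of joint screw below 0.2 rad and angle between the y axis of maple_block and the y axis of jig, either way round below 0.06 rad and linear speed of maple_block below 0.01 m/s and velocity of joint stop between -0.005 and 0.005 m/s).
It fails at once if the slim screw of the knob is overloaded (0.8 N m: twisted more than 0.2 rad either way) (value of joint knob above 0.2 rad or value of joint knob below -0.2 rad).
It fails at once if the block is rammed: squeezed between stop and end block with more than about 28 N (both ends together 60 N) (contact force between maple_block and jig above 60 N).
It fails at once if a bystander is pushed more than 20 mm (distance of any of pencil, cork_pad, block_plane, try_square, pine_block from where it was at the start of the episode above 0.02 m).
It also fails if it takes over 72 s, if anything falls off the work surface, if the arm or the gripper's body presses on something with over 40 N, if the wrist force passes 120 N, or if a joint passes its speed limit or range.

### The arm

A 6-joint arm with a two-finger parallel gripper is mounted at the origin on a cart in front of the work surface, level with it; the furniture and walls round the work are solid. World frame = base frame: x ahead of the robot, y to its left, z up, the work surface at z = 0. Lengths are in m, angles in rad, forces in N, time in s.
With the tool pointing down it reaches from about 0.25 to 0.725 m from the base axis. Payload 4 kg.
Tool frame: the origin (TCP) lies on the centre line of the jaws, within the pads' length; the fingertips stand 17 mm ahead of it and the grasp point (between the pads) lies 2 mm behind it; z points along the fingers, y is the line along which they close (so a half turn about z gives the same grasp; the last joint's range is limited). The gripper opens to 85 mm and grips with 20 to 120 N. Pads are 22 mm wide; open, the fingers measure 114 mm over their backs; the gripper's body (76 mm by 85 mm) begins 54 mm behind the grasp point. The pads swing forward as they close: fully open they stand 13 mm farther back than shut.
Start: joints at [1.31, 0.241, 0.005, 1.335, 0, 1.571], TCP at [0.129, 0.483, 0.248] pointing down, gripper open.
Joint ranges: [-2.72, 2.72], [-1.05, 1.87], [-1.09, 1.28], [-1.99, 2.15], [-1.42, 1.44], [-3.14, 3.14]. Speed limits (rad/s): [2.79, 2.79, 3.14, 3.14, 3.14, 3.14].

### API

Orientations are given as a unit quaternion [x, y, z, w].
In Python, from workcell import get_obs, imaging, order gives the robot as it stands.
- The arm moves only by the tool apply_moves, never from a script. Its argument "targets" is a list that holds one entry, the list of rows, each a list of 5 numbers: the shift along the world's x, y, z in units of 40 mm (1.0 is 40 mm), then the turn about the world's z in degrees, then the gripper command: -1 is shut, 1 is fully open, values between are in proportion. In form: [[[dx, dy, dz, turn, fingers], ...]]. A call has 1 to 8 rows; each row shifts and turns the commanded pose from where the row before left it; what a row does not reach is not made up. A row lasts 1/12 s, in which the tool goes at most 41.7 mm and 7.16 degrees, less where a joint would pass 70% of its speed; a pose out of reach is approached as far as the arm can. A call is refused whole if a number of a shift passes 1 or a number of a turn 7.16, either way. A call with a gripper value outside its range is refused whole. The fingers move at their own pace and stop on an object; the grip force is fixed at half the most. Time passes only in rows, so rows that do not move let the fingers close. It gives the time, the measured TCP pose, the force, the opening and the grip force at its end, in the units of the state.
- get_obs(): the state, without advancing time (a new reading comes with each control period).
- imaging.camera(name): name is "scene" or "top" or "wrist"; returns (picture, depth): 480x640x3 uint8, blue, green, red; 480x640 float32, m along the optical axis (not along the pixel's ray), 0 where there is no reading.
- imaging.get_calibration(name): a dict with "camera_matrix" (3x3 intrinsics, pixels), "eye" and "rotation" of the camera in the world; the wrist camera has in their place "hand_eye" (4x4, takes a point from camera to tool coordinates, whose origin is the TCP and whose axes are the flange's). Camera axes: x right, y down, z forward; pixel columns grow to the right and rows downward; lengths in m; the calibration is good to about 2 mm. A picture is of the moment at which its call begins: read the wrist's pose just before it. get_calibration takes no time and is no camera call.
- order.job_done(): hands the job in; it is judged then, once.
The state is a dict: "clock": time; "joint_pos": joint angles; "joint_vel": joint speeds; "tau": joint torques, N m; "eef_pos": TCP position; "tool_rot": TCP orientation; "ft_force": force on the tool from outside, world axes, zero at the start; "ft_torque": the same for the moment, N m; "grip_width": finger opening in m; "grasp_force": force on a finger pad.
Only numpy, scipy, OpenCV 4.12 (cv2) and the standard library are available. Lean on these libraries where they do the work, as an engineer would, in place of code of your own. Each camera call takes 0.05 s, during which the arm holds its last target. There are 200 camera calls.

## Working session

There is one attempt and no reset: what is moved stays moved. The work goes in short steps, Python scripts to look and compute and a tool call to move; the robot and the scene stay as the last step left them, time stands still between calls to the robot, and variables do not carry over. Pictures are saved under pics/ and viewed, at most 10 in all, crops included, and the job is handed in when it is done.

Besides the shell and the picture viewer there is one more tool, called after "Call:" as name(argument=value, ...) on one line, values as JSON. apply_moves: Moves the arm, as the interface text tells. Its arguments: {"type":"object","properties":{"targets":{"type":"array","items":{"type":"array","items":{"type":"array","items":{"type":"number"}}}}},"required":["targets"]}

```bash
mkdir -p pics
cat > h.py <<'E'
import numpy as np, cv2
from workcell import get_obs, imaging, order
from scipy.spatial.transform import Rotation as R
def cloud(name):
    o=get_obs(); pic,d=imaging.camera(name); c=imaging.get_calibration(name)
    K=np.array(c["camera_matrix"]); v,u=np.mgrid[0:480,0:640]
    P=np.stack([(u-K[0,2])/K[0,0]*d,(v-K[1,2])/K[1,1]*d,d],-1)
    if "hand_eye" in c:
        H=np.array(c["hand_eye"]); P=P@H[:3,:3].T+H[:3,3]
        P=P@R.from_quat(o["tool_rot"]).as_matrix().T+np.array(o["eef_pos"])
    else: P=P@np.array(c["rotation"]).T+np.array(c["eye"])
    P[d==0]=np.nan
    return pic,P
E
python3 - <<'E'
from h import *
print(get_obs())
for n in("scene","top"):
    p,P=cloud(n); cv2.imwrite(f"pics/{n}0.png",p); np.save(f"{n}.npy",P)
c=imaging.get_calibration("top");print(c)
E
```

```text
{'clock': 0.0, 'joint_pos': array([ 1.31003081e+00,  2.41396599e-01,  3.72922180e-03,  1.33518831e+00,
       -8.56034764e-06,  1.57084700e+00]), 'joint_vel': array([ 0.00049748,  0.00039891,  0.00164029, -0.00053088, -0.00233711,
        0.00068391]), 'tau': array([-9.76553274e-04, -3.72316039e+01,  2.52408582e+01,  1.68519525e-02,
       -1.57687555e-05,  8.42761295e-06]), 'eef_pos': array([0.12876036, 0.48252568, 0.247423  ]), 'tool_rot': array([ 1.30038707e-01,  9.91508383e-01, -1.02149814e-03, -1.29602493e-04]), 'ft_force': array([ 0.30029301,  0.19354876, -0.53685732]), 'ft_torque': array([-0.0394046 ,  0.01150339, -0.00536053]), 'grasp_force': 0.0, 'grip_width': 0.08531555222167533}Traceback (most recent call last):
  File "<stdin>", line 4, in <module>
  File "h.py", line 11, in cloud
    else: P=P@np.array(c["rotation"]).T+np.array(c["eye"])
            ~^~~~~~~~~~~~~~~~~~~~~~~~~~
ValueError: matmul: Input operand 1 has a mismatch in its core dimension 0, with gufunc signature (n?,k),(k,m?)->(n?,m?) (size 4 is different from 3)
```

```bash
sed -i 's/np.array(c\["rotation"\]).T/R.from_quat(c["rotation"]).as_matrix().T/' h.py
python3 - <<'E'
from h import *
for n in("scene","top"):
    p,P=cloud(n); cv2.imwrite(f"pics/{n}0.png",p); np.save(f"{n}.npy",P)
    print(imaging.get_calibration(n), P[240,320])
E
```

```text
{'camera_matrix': array([[601.61527374,   0.        , 324.59109749],
       [  0.        , 601.61527374, 233.40028679],
       [  0.        ,   0.        ,   1.        ]]), 'eye': array([-0.12048463, -1.32844377,  1.09422969]), 'rotation': array([ 0.86268195, -0.2372852 ,  0.11048863, -0.43274456])} [ 0.54847341 -0.12833398  0.03751047]
{'camera_matrix': array([[475.32967055,   0.        , 316.45766772],
       [  0.        , 475.32967055, 234.69078403],
       [  0.        ,   0.        ,   1.        ]]), 'eye': array([ 0.46034169, -0.17464834,  1.21576892]), 'rotation': array([-0.6971795 ,  0.7163258 , -0.01409552,  0.02488793])} [ 0.51374453 -0.16569952  0.0021422 ]
```

View pics/top0.png

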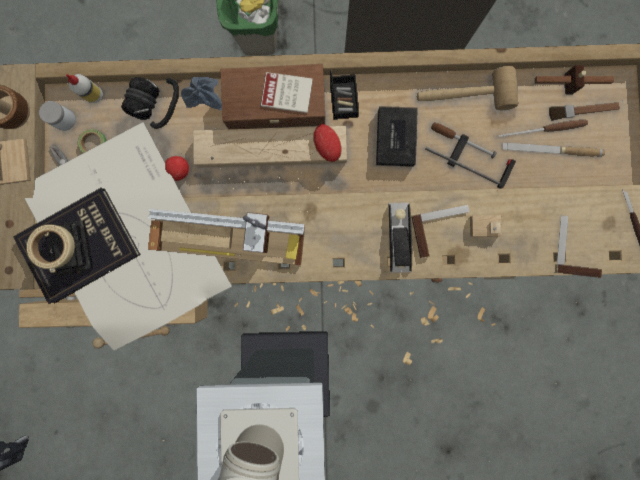

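View pics/scene0.png

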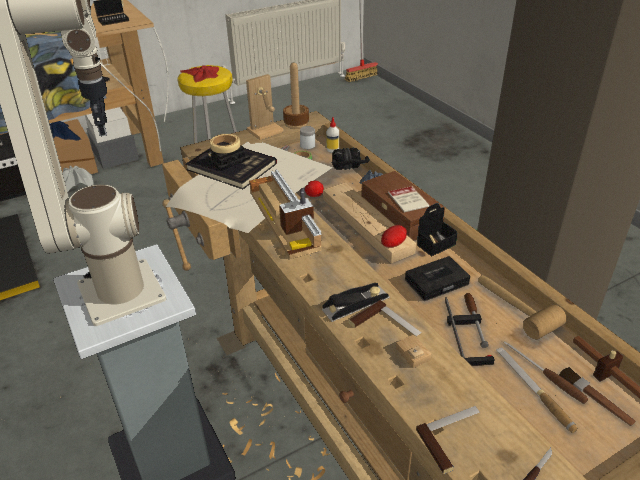

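The top view shows the jig from about col 150 to 303 with the stop and knob at about (256,230), the end block at the left (+y) and the cork pad at (292,247). I'll fit the geometry from depth.

Run:
```python
from h import *
P=np.load("top.npy")[195:280,140:315].reshape(-1,3)
z=P[:,2]
def rep(n,lo,hi):
    q=P[(z>lo)&(z<hi)]; r=cv2.minAreaRect(q[:,:2].astype(np.float32)*1000)
    print(n,len(q),np.round(q.mean(0),4),r)
    return q
rep("cap",.094,.106); k=rep("knob",.112,.145); rep("track",.064,.076);rep("blk",.042,.052)
print(np.round(k,3)[::6])
p=cv2.imread("pics/top0.png")[190:290,130:330]; cv2.imwrite("pics/c.png",cv2.resize(p,None,fx=4,fy=4,interpolation=2))
```

```text
cap 675 [ 0.5291 -0.0134  0.1006] ((532.9638671875, -13.334768295288086), (49.796146392822266, 90.92831420898438), 81.86042785644531)
knob 133 [ 0.5531 -0.0172  0.1358] ((553.5457763671875, -16.73789405822754), (55.10491180419922, 14.3812837600708), 66.43644714355469)
track 941 [0.5648 0.0738 0.069 ] ((537.3342895507812, 65.41915893554688), (379.09039306640625, 77.58729553222656), 82.42613220214844)
blk 1610 [0.5359 0.1503 0.0479] ((515.80224609375, 76.872314453125), (362.0509033203125, 76.90838623046875), 82.62322998046875)
[[ 0.57   0.006  0.132]
 [ 0.567 -0.002  0.137]
 [ 0.565 -0.004  0.136]
 [ 0.562 -0.002  0.14 ]
 [ 0.561  0.006  0.135]
 [ 0.56  -0.008  0.136]
 [ 0.558  0.001  0.136]
 [ 0.557 -0.013  0.14 ]
 [ 0.556  0.001  0.136]
 [ 0.555 -0.013  0.14 ]
 [ 0.557 -0.023  0.113]
 [ 0.553 -0.018  0.141]
 [ 0.551 -0.01   0.135]
 [ 0.55  -0.024  0.139]
 [ 0.55  -0.009  0.115]
 [ 0.548 -0.026  0.138]
 [ 0.548 -0.039  0.129]
 [ 0.546 -0.027  0.14 ]
 [ 0.546 -0.04   0.136]
 [ 0.543 -0.033  0.137]
 [ 0.541 -0.031  0.137]
 [ 0.539 -0.033  0.138]
 [ 0.537 -0.038  0.125]]
```

View pics/c.png

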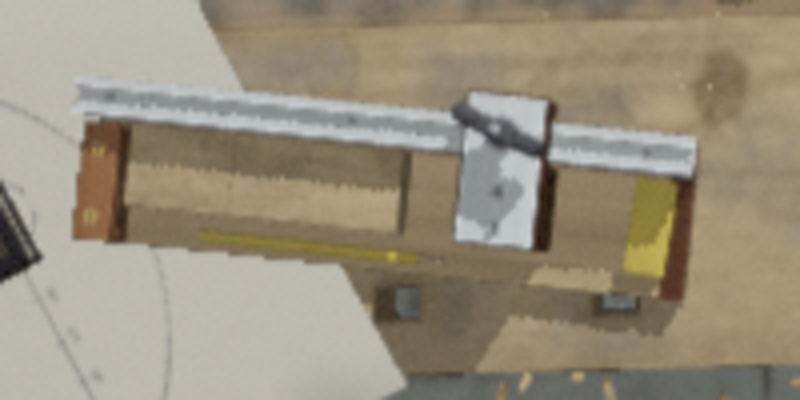

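Call:
apply_moves(targets=[[[0.6,-0.72,0,-6,1],[0.6,-0.72,0,-6,1],[0.6,-0.72,0,-6,1],[0.6,-0.72,0,-6,1],[0.6,-0.72,0,-6,1],[0.6,-0.72,0,-6,1],[0.6,-0.72,0,-6,1],[0.6,-0.72,0,-6,1]]])

```text
clock: 0.82
eef_pos: [0.3215, 0.251, 0.2482]
tool_rot: [0.524, 0.852, 0.0, -0.0]
ft_force: [1.2, 0.5, 0.7]
grip_width: 0.0855
grasp_force: 0.0
```

Call:
apply_moves(targets=[[[0.6,-0.72,0,-6,1],[0.6,-0.72,0,-6,1],[0.6,-0.72,0,-6,1],[0.6,-0.72,0,-6,1],[0.6,-0.72,0,-6,1],[0.6,-0.72,0,-6,1],[0.6,-0.72,0,-6,1],[0.6,-0.72,0,-6,1]]])

```text
clock: 1.48
eef_pos: [0.5136, 0.0205, 0.248]
tool_rot: [0.825, 0.565, -0.0, -0.0]
ft_force: [0.7, 0.4, 1.4]
grip_width: 0.0853
grasp_force: 0.0
```

Call:
apply_moves(targets=[[[0.5,-0.47,0,-2.5,1],[0.5,-0.47,-0.1,0,1],[0,0,0,0,1],[0,0,0,0,1]]])

```text
clock: 1.82
eef_pos: [0.553, -0.0164, 0.243]
tool_rot: [0.837, 0.548, -0.001, -0.001]
ft_force: [-0.2, 0.2, -0.4]
grip_width: 0.0856
grasp_force: 0.0
```

```bash
cat > w.py <<'E'
from h import *
import sys
p,P=cloud("wrist"); cv2.imwrite(f"pics/{sys.argv[1]}.png",p)
o=get_obs(); th=np.degrees(np.arctan2(o["tool_rot"][1],o["tool_rot"][0])); print(o["eef_pos"],"yaw_y",2*th-90,"cal t",o["ft_torque"])
q=P.reshape(-1,3); e=o["eef_pos"]
def rep(n,lo,hi):
    m=(q[:,2]>lo)&(q[:,2]<hi)&(np.hypot(q[:,0]-.5535,q[:,1]+.017)<.06); k=q[m]
    print(n,len(k),k.mean(0) if len(k) else 0, cv2.minAreaRect(k[:,:2].astype(np.float32)*1000) if len(k)>3 else 0)
rep("wing top",.131,.146); rep("cap",.096,.106)
E
python3 w.py w1
```

```text
[ 0.55243149 -0.01555039  0.24340994] yaw_y -23.492417303068876 cal t [ 0.00054731  0.04038007 -0.0055681 ]
wing top 1550 [ 0.5553762  -0.01277247  0.13744663] ((554.725830078125, -14.277631759643555), (56.121315002441406, 11.96114730834961), 62.52872848510742)
cap 6128 [ 0.53425817 -0.0100932   0.10096333] ((536.6256713867188, -11.935283660888672), (49.96086120605469, 85.13775634765625), 82.56527709960938)
```

View pics/w1.png

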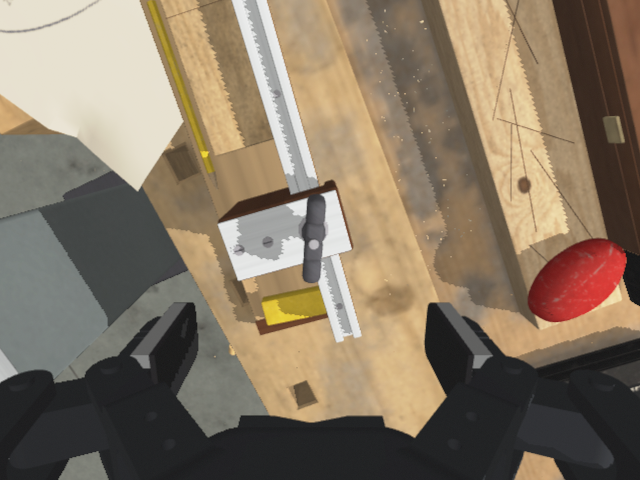

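Call:
apply_moves(targets=[[[0.045,0.04,-0.7,-4,1],[0,0,-0.8,0,1],[0,0,-0.7,0,1],[0,0,-0.5,0,0],[0,0,-0.25,0,0],[0,0,0,0,-0.5],[0,0,0,0,-0.5],[0,0,0,0,-0.5]]])

```text
clock: 2.53
eef_pos: [0.5558, -0.0133, 0.1282]
tool_rot: [0.854, 0.52, 0.001, 0.001]
ft_force: [0.2, -0.3, 0.2]
grip_width: 0.0255
grasp_force: 0.0
```

```bash
cat > s.py <<'E'
from h import *
o=get_obs(); th=np.degrees(np.arctan2(o["tool_rot"][1],o["tool_rot"][0])); print(round(o["clock"],2),np.round(o["eef_pos"],4),"yaw",round(2*th-90,2),"F",np.round(o["ft_force"],1),"T",np.round(o["ft_torque"],3),round(o["grip_width"],4),round(o["grasp_force"],1), "j6",round(o["joint_pos"][5],3))
E
python3 s.py
```

```text
2.53 [ 0.5558 -0.0133  0.1282] yaw -27.4 F [ 0.2 -0.3  0.2] T [ 0.03   0.007 -0.025] 0.0255 0.0 j6 2.025
```

Call:
apply_moves(targets=[[[0,0,-0.03,0,-0.7],[0,0,0,0,-0.85],[0,0,0,0,-1],[0,0,0,0,-1],[0,0,0,0,-1]]])

```text
clock: 2.95
eef_pos: [0.5559, -0.0133, 0.128]
tool_rot: [0.855, 0.519, 0.002, 0.001]
ft_force: [-2.0, 1.7, 7.2]
grip_width: 0.012
grasp_force: 58.6
```

```bash
python3 s.py
```

```text
2.95 [ 0.5559 -0.0133  0.128 ] yaw -27.43 F [-2.   1.7  7.2] T [ 0.264  0.523 -0.041] 0.012 58.6 j6 2.025
```

Call:
apply_moves(targets=[[[0,0,0,2,-1],[0,0,0,2,-1],[0,0,0,2,-1],[0,0,0,2,-1],[0,0,0,0,-1]]])

```text
clock: 3.37
eef_pos: [0.5556, -0.0132, 0.1279]
tool_rot: [0.816, 0.578, 0.002, 0.001]
ft_force: [-2.0, 1.6, 6.3]
grip_width: 0.0124
grasp_force: 58.7
```

```bash
python3 s.py
```

```text
3.37 [ 0.5556 -0.0132  0.1279] yaw -19.37 F [-2.   1.6  6.3] T [ 0.384  0.644 -0.118] 0.0124 58.7 j6 1.885
```

Call:
apply_moves(targets=[[[0,0,0,1.5,-1],[0,0,0,1.5,-1],[0,0,0,0,-1]]])

```text
clock: 3.62
eef_pos: [0.5555, -0.0132, 0.1279]
tool_rot: [0.801, 0.599, 0.002, 0.001]
ft_force: [-2.0, 1.8, 7.1]
grip_width: 0.0127
grasp_force: 58.7
```

```bash
python3 s.py;python3 s.py;python3 s.py
```

```text
3.62 [ 0.5555 -0.0132  0.1279] yaw -16.39 F [-2.   1.8  7.1] T [ 0.29   0.645 -0.139] 0.0127 58.7 j6 1.833
3.62 [ 0.5555 -0.0132  0.1279] yaw -16.39 F [-2.   1.8  7.1] T [ 0.29   0.645 -0.139] 0.0127 58.7 j6 1.833
3.62 [ 0.5555 -0.0132  0.1279] yaw -16.39 F [-2.   1.8  7.1] T [ 0.29   0.645 -0.139] 0.0127 58.7 j6 1.833
```

Call:
apply_moves(targets=[[[0,0,0,1.5,-1],[0,0,0,1.5,-1],[0,0,0,0,-1]]])

```text
clock: 3.87
eef_pos: [0.5554, -0.0132, 0.1279]
tool_rot: [0.785, 0.62, 0.002, 0.001]
ft_force: [-3.3, 0.4, 7.0]
grip_width: 0.0124
grasp_force: 58.7
```

```bash
python3 s.py; python3 w.py w2
```

```text
3.87 [ 0.5554 -0.0132  0.1279] yaw -13.4 F [-3.3  0.4  7. ] T [ 0.349  0.73  -0.25 ] 0.0124 58.7 j6 1.78
[ 0.55545182 -0.01316374  0.12794256] yaw_y -13.448067271650132 cal t [ 0.39592704  0.71622614 -0.19432663]
wing top 6506 [ 0.55565338 -0.00967934  0.13758083] ((554.5062866210938, -13.899608612060547), (46.73772430419922, 40.141597747802734), 35.1201171875)
cap 11232 [ 0.53036314 -0.00189271  0.10081422] ((536.8971557617188, -9.250778198242188), (44.81536865234375, 85.02664947509766), 82.9479751586914)
```

View pics/w2.png

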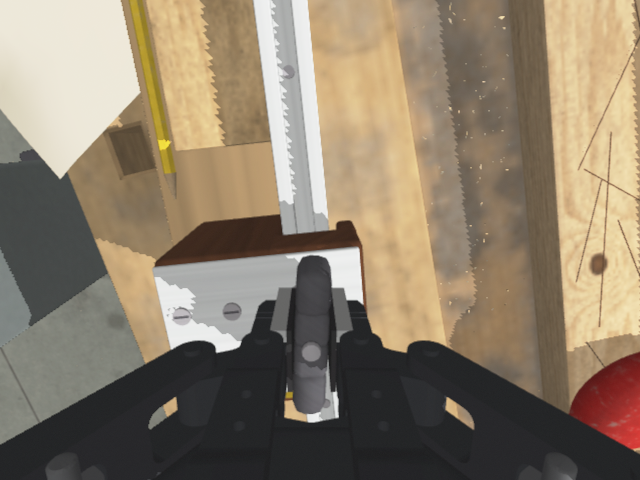

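The wing sits straight between the jaws at (312, 255–410) and has turned with the tool. I'll keep going in small steps.

Call:
apply_moves(targets=[[[0,0,0,1,-1],[0,0,0,1,-1],[0,0,0,0,-1]]])

```text
clock: 4.17
eef_pos: [0.5554, -0.0132, 0.1279]
tool_rot: [0.774, 0.633, 0.002, 0.0]
ft_force: [-4.1, 2.1, 7.2]
grip_width: 0.0119
grasp_force: 59.0
```

```bash
python3 s.py
```

```text
4.17 [ 0.5554 -0.0132  0.1279] yaw -11.43 F [-4.1  2.1  7.2] T [ 0.354  0.785 -0.275] 0.0119 59.0 j6 1.746
```

Call:
apply_moves(targets=[[[0,0,0,1,-1],[0,0,0,1,-1],[0,0,0,0,-1]]])

```text
clock: 4.42
eef_pos: [0.5553, -0.0132, 0.1279]
tool_rot: [0.763, 0.646, 0.002, 0.0]
ft_force: [-2.8, 2.2, 7.4]
grip_width: 0.0122
grasp_force: 59.8
```

```bash
python3 s.py
```

```text
4.42 [ 0.5553 -0.0132  0.1279] yaw -9.45 F [-2.8  2.2  7.4] T [ 0.482  0.822 -0.296] 0.0122 59.8 j6 1.711
```

Call:
apply_moves(targets=[[[0,0,0,1,-1],[0,0,0,1,-1],[0,0,0,0,-1]]])

```text
clock: 4.67
eef_pos: [0.5553, -0.0131, 0.1279]
tool_rot: [0.751, 0.66, 0.002, 0.0]
ft_force: [-3.4, 1.6, 7.6]
grip_width: 0.0121
grasp_force: 58.7
```

```bash
python3 s.py
```

```text
4.67 [ 0.5553 -0.0131  0.1279] yaw -7.42 F [-3.4  1.6  7.6] T [ 0.398  0.867 -0.212] 0.0121 58.7 j6 1.676
```

Call:
apply_moves(targets=[[[0,0,0,1,-1],[0,0,0,0.5,-1],[0,0,0,0,-1]]])

```text
clock: 4.92
eef_pos: [0.5553, -0.0131, 0.1279]
tool_rot: [0.743, 0.67, 0.002, 0.0]
ft_force: [-3.4, 2.1, 7.0]
grip_width: 0.0126
grasp_force: 58.7
```

```bash
python3 s.py
```

```text
4.92 [ 0.5553 -0.0131  0.1279] yaw -5.94 F [-3.4  2.1  7. ] T [ 0.401  0.895 -0.152] 0.0126 58.7 j6 1.65
```

```bash
sed -i 's/"j6",.*/"tau6",np.round(o["tau"][[0,5]],3))/' s.py; python3 s.py
```

```text
4.92 [ 0.5553 -0.0131  0.1279] yaw -5.94 F [-3.4  2.1  7. ] T [ 0.401  0.895 -0.152] 0.0126 58.7 tau6 [-0.782 -0.251]
```

Call:
apply_moves(targets=[[[0,0,0,1,-1],[0,0,0,1,-1],[0,0,0,0,-1]]])

```text
clock: 5.17
eef_pos: [0.5552, -0.0131, 0.1279]
tool_rot: [0.731, 0.682, 0.001, 0.0]
ft_force: [-3.8, 1.8, 8.6]
grip_width: 0.0123
grasp_force: 59.2
```

```bash
python3 s.py
```

```text
5.17 [ 0.5552 -0.0131  0.1279] yaw -3.93 F [-3.8  1.8  8.6] T [ 0.375  0.848 -0.287] 0.0123 59.2 tau6 [-0.713 -0.364]
```

Call:
apply_moves(targets=[[[0,0,0,1,-1],[0,0,0,0.5,-1],[0,0,0,0,-1]]])

```text
clock: 5.42
eef_pos: [0.5551, -0.0131, 0.1279]
tool_rot: [0.722, 0.692, 0.001, 0.0]
ft_force: [-4.5, 2.1, 7.8]
grip_width: 0.0122
grasp_force: 59.8
```

```bash
python3 s.py
```

```text
5.42 [ 0.5551 -0.0131  0.1279] yaw -2.46 F [-4.5  2.1  7.8] T [ 0.422  0.976 -0.276] 0.0122 59.8 tau6 [-0.65  -0.371]
```

Call:
apply_moves(targets=[[[0,0,0,1,-1],[0,0,0,0,-1]]])

```text
clock: 5.58
eef_pos: [0.5551, -0.0131, 0.1279]
tool_rot: [0.716, 0.698, 0.001, 0.0]
ft_force: [-4.3, 2.7, 8.6]
grip_width: 0.0125
grasp_force: 60.1
```

```bash
python3 s.py
```

```text
5.58 [ 0.5551 -0.0131  0.1279] yaw -1.45 F [-4.3  2.7  8.6] T [ 0.419  0.997 -0.361] 0.0125 60.1 tau6 [-0.605 -0.446]
```

Call:
apply_moves(targets=[[[0,0,0,1,-1],[0,0,0,0.5,-1],[0,0,0,0,-1]]])

```text
clock: 5.83
eef_pos: [0.5551, -0.0131, 0.1279]
tool_rot: [0.707, 0.707, 0.001, 0.0]
ft_force: [-3.6, 1.9, 6.9]
grip_width: 0.0123
grasp_force: 60.9
```

```bash
python3 s.py
```

```text
5.83 [ 0.5551 -0.0131  0.1279] yaw 0.02 F [-3.6  1.9  6.9] T [ 0.467  0.969 -0.422] 0.0123 60.9 tau6 [-0.538 -0.465]
```

Call:
apply_moves(targets=[[[0,0,0,1,-1],[0,0,0,0,-1]]])

```text
clock: 6.0
eef_pos: [0.5551, -0.0131, 0.128]
tool_rot: [0.701, 0.713, 0.001, 0.0]
ft_force: [-4.8, 2.0, 8.2]
grip_width: 0.0124
grasp_force: 61.5
```

```bash
python3 s.py
```

```text
6.0 [ 0.5551 -0.0131  0.128 ] yaw 1.03 F [-4.8  2.   8.2] T [ 0.476  1.042 -0.468] 0.0124 61.5 tau6 [-0.498 -0.542]
```

Call:
apply_moves(targets=[[[0,0,0,-6,-1],[0,0,0,-6,-1],[0,0,0,-6,-1],[0,0,0,-6,-1],[0,0,0,-6,-1],[0,0,0,-6,-1],[0,0,0,-4,-1],[0,0,0,0,-1]]])

```text
clock: 6.67
eef_pos: [0.5562, -0.0135, 0.128]
tool_rot: [0.903, 0.43, 0.002, 0.001]
ft_force: [-0.9, 0.7, 6.2]
grip_width: 0.0121
grasp_force: 58.6
```

```bash
python3 s.py
```

```text
6.67 [ 0.5562 -0.0135  0.128 ] yaw -39.05 F [-0.9  0.7  6.2] T [0.102 0.395 0.167] 0.0121 58.6 tau6 [-0.494  0.613]
```

Call:
apply_moves(targets=[[[0,0,0,-1,-1],[0,0,0,0,-1],[0,0,0,0,-1]]])

```text
clock: 6.92
eef_pos: [0.5562, -0.0135, 0.128]
tool_rot: [0.906, 0.423, 0.002, 0.001]
ft_force: [-1.6, 0.2, 5.7]
grip_width: 0.012
grasp_force: 58.6
```

```bash
python3 s.py
```

```text
6.92 [ 0.5562 -0.0135  0.128 ] yaw -39.91 F [-1.6  0.2  5.7] T [0.093 0.329 0.135] 0.012 58.6 tau6 [-0.481  0.17 ]
```

Call:
apply_moves(targets=[[[0,0,0,-1,-1],[0,0,0,-1,-1],[0,0,0,0,-1]]])

```text
clock: 7.17
eef_pos: [0.5562, -0.0135, 0.128]
tool_rot: [0.913, 0.407, 0.002, 0.001]
ft_force: [-1.2, 0.6, 5.7]
grip_width: 0.0123
grasp_force: 58.6
```

```bash
python3 s.py
```

```text
7.17 [ 0.5562 -0.0135  0.128 ] yaw -41.94 F [-1.2  0.6  5.7] T [0.082 0.292 0.124] 0.0123 58.6 tau6 [-0.452  0.302]
```

Call:
apply_moves(targets=[[[0,0,0,-1.5,-1],[0,0,0,-1.5,-1],[0,0,0,0,-1],[0,0,0,0,-1]]])

```text
clock: 7.5
eef_pos: [0.5563, -0.0136, 0.128]
tool_rot: [0.924, 0.383, 0.002, 0.001]
ft_force: [-0.0, 1.3, 5.3]
grip_width: 0.0123
grasp_force: 58.6
```

```bash
python3 s.py
```

```text
7.5 [ 0.5563 -0.0136  0.128 ] yaw -44.9 F [-0.   1.3  5.3] T [0.092 0.312 0.216] 0.0123 58.6 tau6 [-0.395  0.246]
```

Call:
apply_moves(targets=[[[0,0,0,-1.5,-1],[0,0,0,-1,-1],[0,0,0,0,-1],[0,0,0,0,-1]]])

```text
clock: 7.83
eef_pos: [0.5563, -0.0137, 0.128]
tool_rot: [0.932, 0.363, 0.002, 0.001]
ft_force: [-1.1, 0.2, 5.6]
grip_width: 0.0125
grasp_force: 58.6
```

```bash
python3 s.py
```

```text
7.83 [ 0.5563 -0.0137  0.128 ] yaw -47.4 F [-1.1  0.2  5.6] T [0.08  0.261 0.208] 0.0125 58.6 tau6 [-0.323  0.246]
```

Call:
apply_moves(targets=[[[0,0,0,-1.5,-1],[0,0,0,-1,-1],[0,0,0,0,-1],[0,0,0,0,-1]]])

```text
clock: 8.17
eef_pos: [0.5564, -0.0137, 0.128]
tool_rot: [0.939, 0.343, 0.002, 0.001]
ft_force: [-0.7, 0.1, 5.4]
grip_width: 0.0116
grasp_force: 58.6
```

```bash
python3 s.py
```

```text
8.17 [ 0.5564 -0.0137  0.128 ] yaw -49.91 F [-0.7  0.1  5.4] T [0.014 0.225 0.253] 0.0116 58.6 tau6 [-0.246  0.248]
```

Call:
apply_moves(targets=[[[0,0,0,-1,-1],[0,0,0,-1,-1],[0,0,0,0,-1],[0,0,0,0,-1]]])

```text
clock: 8.5
eef_pos: [0.5564, -0.0138, 0.128]
tool_rot: [0.945, 0.326, 0.002, 0.001]
ft_force: [-0.7, 0.6, 5.5]
grip_width: 0.0125
grasp_force: 58.9
```

```bash
python3 s.py
```

```text
8.5 [ 0.5564 -0.0138  0.128 ] yaw -51.9 F [-0.7  0.6  5.5] T [0.006 0.258 0.267] 0.0125 58.9 tau6 [-0.227  0.286]
```

Settled tau6 shows the hard stops at about ±0.35 rad, so the full strokes run between yaw -55° and 0° (about 0.5 N m).

Call:
apply_moves(targets=[[[0,0,0,-1.5,-1],[0,0,0,-1.7,-1],[0,0,0,0,-1],[0,0,0,0,-1]]])

```text
clock: 8.83
eef_pos: [0.5565, -0.0138, 0.128]
tool_rot: [0.954, 0.3, 0.002, 0.001]
ft_force: [-0.9, -0.4, 5.9]
grip_width: 0.0119
grasp_force: 60.6
```

```bash
python3 s.py
```

```text
8.83 [ 0.5565 -0.0138  0.128 ] yaw -55.09 F [-0.9 -0.4  5.9] T [-0.099  0.141  0.42 ] 0.0119 60.6 tau6 [-0.24   0.392]
```

Call:
apply_moves(targets=[[[0,0,0,6.5,-1],[0,0,0,6.5,-1],[0,0,0,6.5,-1],[0,0,0,6.5,-1],[0,0,0,6.5,-1],[0,0,0,6.5,-1],[0,0,0,6,-1],[0,0,0,4,-1]]])

```text
clock: 9.5
eef_pos: [0.5553, -0.0131, 0.1279]
tool_rot: [0.743, 0.67, 0.002, 0.0]
ft_force: [-4.3, 1.3, 7.9]
grip_width: 0.012
grasp_force: 59.9
```

Call:
apply_moves(targets=[[[0,0,0,2,-1],[0,0,0,2,-1],[0,0,0,1,-1],[0,0,0,1,-1],[0,0,0,0,-1],[0,0,0,0,-1]]])

```text
clock: 10.0
eef_pos: [0.5551, -0.0131, 0.1279]
tool_rot: [0.708, 0.706, 0.001, 0.0]
ft_force: [-5.0, 1.9, 8.2]
grip_width: 0.012
grasp_force: 60.4
```

```bash
python3 s.py
```

```text
10.0 [ 0.5551 -0.0131  0.1279] yaw -0.18 F [-5.   1.9  8.2] T [ 0.441  0.961 -0.412] 0.012 60.4 tau6 [-0.628 -0.367]
```

Call:
apply_moves(targets=[[[0,0,0,1,-1],[0,0,0,1,-1],[0,0,0,0,-1],[0,0,0,0,-1]]])

```text
clock: 10.33
eef_pos: [0.555, -0.0131, 0.1279]
tool_rot: [0.696, 0.718, 0.001, 0.0]
ft_force: [-4.5, 2.0, 8.2]
grip_width: 0.0122
grasp_force: 61.5
```

```bash
python3 s.py
```

```text
10.33 [ 0.555  -0.0131  0.1279] yaw 1.81 F [-4.5  2.   8.2] T [ 0.46   1.033 -0.373] 0.0122 61.5 tau6 [-0.532 -0.448]
```

Call:
apply_moves(targets=[[[0,0,0,-7,-1],[0,0,0,-7,-1],[0,0,0,-7,-1],[0,0,0,-7,-1],[0,0,0,-7,-1],[0,0,0,-7,-1],[0,0,0,-6,-1],[0,0,0,-4,-1]]])

```text
clock: 11.0
eef_pos: [0.5564, -0.0137, 0.128]
tool_rot: [0.941, 0.339, 0.002, 0.001]
ft_force: [-0.7, -0.1, 5.4]
grip_width: 0.0123
grasp_force: 60.1
```

Call:
apply_moves(targets=[[[0,0,0,-2,-1],[0,0,0,-1,-1],[0,0,0,-1,-1],[0,0,0,-1,-1],[0,0,0,0,-1],[0,0,0,0,-1]]])

```text
clock: 11.5
eef_pos: [0.5565, -0.0138, 0.1281]
tool_rot: [0.954, 0.3, 0.003, 0.001]
ft_force: [-0.2, 0.4, 5.6]
grip_width: 0.0123
grasp_force: 60.0
```

```bash
python3 s.py
```

```text
11.5 [ 0.5565 -0.0138  0.1281] yaw -55.09 F [-0.2  0.4  5.6] T [-0.13   0.235  0.309] 0.0123 60.0 tau6 [-0.221  0.352]
```

Call:
apply_moves(targets=[[[0,0,0,-1,-1],[0,0,0,-1,-1],[0,0,0,-1,-1],[0,0,0,0,-1],[0,0,0,0,-1]]])

```text
clock: 11.92
eef_pos: [0.5565, -0.0139, 0.128]
tool_rot: [0.961, 0.275, 0.003, 0.001]
ft_force: [-0.6, -0.5, 5.1]
grip_width: 0.0119
grasp_force: 62.3
```

```bash
python3 s.py
```

```text
11.92 [ 0.5565 -0.0139  0.128 ] yaw -58.07 F [-0.6 -0.5  5.1] T [-0.171  0.133  0.495] 0.0119 62.3 tau6 [-0.266  0.479]
```

Call:
apply_moves(targets=[[[0,0,0,7,-1],[0,0,0,7,-1],[0,0,0,7,-1],[0,0,0,7,-1],[0,0,0,7,-1],[0,0,0,7,-1],[0,0,0,7,-1],[0,0,0,4,-1]]])

```text
clock: 12.58
eef_pos: [0.5552, -0.0131, 0.128]
tool_rot: [0.737, 0.676, 0.002, 0.0]
ft_force: [-4.3, 1.4, 8.8]
grip_width: 0.0121
grasp_force: 59.9
```

Call:
apply_moves(targets=[[[0,0,0,2,-1],[0,0,0,2,-1],[0,0,0,2,-1],[0,0,0,1,-1],[0,0,0,0,-1],[0,0,0,0,-1]]])

```text
clock: 13.08
eef_pos: [0.555, -0.0131, 0.1279]
tool_rot: [0.696, 0.718, 0.001, 0.0]
ft_force: [-3.4, 0.9, 8.1]
grip_width: 0.0124
grasp_force: 59.1
```

```bash
python3 s.py
```

```text
13.08 [ 0.555  -0.0131  0.1279] yaw 1.86 F [-3.4  0.9  8.1] T [ 0.4    1.034 -0.153] 0.0124 59.1 tau6 [-0.875 -0.137]
```

Torque has dropped to about 0.14 N m at a turn that was past the stop before, so it has broken free. I'll keep loosening.

Call:
apply_moves(targets=[[[0,0,0,2,-1],[0,0,0,2,-1],[0,0,0,0,-1],[0,0,0,0,-1]]])

```text
clock: 13.42
eef_pos: [0.5549, -0.0131, 0.1279]
tool_rot: [0.67, 0.742, 0.001, 0.0]
ft_force: [-4.8, 1.6, 7.8]
grip_width: 0.012
grasp_force: 59.1
```

```bash
python3 s.py
```

```text
13.42 [ 0.5549 -0.0131  0.1279] yaw 5.86 F [-4.8  1.6  7.8] T [ 0.417  1.077 -0.149] 0.012 59.1 tau6 [-0.863 -0.143]
```

Call:
apply_moves(targets=[[[0,0,0,4,-1],[0,0,0,4,-1],[0,0,0,4,-1],[0,0,0,4,-1],[0,0,0,0,-1],[0,0,0,0,-1]]])

```text
clock: 13.92
eef_pos: [0.5544, -0.0132, 0.1279]
tool_rot: [0.56, 0.828, 0.001, 0.0]
ft_force: [-5.9, 2.1, 9.6]
grip_width: 0.0123
grasp_force: 59.2
```

```bash
python3 s.py
```

```text
13.92 [ 0.5544 -0.0132  0.1279] yaw 21.86 F [-5.9  2.1  9.6] T [ 0.308  1.284 -0.101] 0.0123 59.2 tau6 [-0.658 -0.158]
```

Call:
apply_moves(targets=[[[0.007,0.05,0,0,-1],[0.013,0.099,0,0,-1],[0.013,0.099,0,0,-1],[0.013,0.099,0,0,-1],[0.013,0.099,0,0,-1],[0,0,0,0,-1]]])

```text
clock: 14.42
eef_pos: [0.5567, 0.0042, 0.1279]
tool_rot: [0.56, 0.828, 0.0, 0.001]
ft_force: [-6.4, 0.4, 9.4]
grip_width: 0.0122
grasp_force: 59.3
```

```bash
python3 s.py
```

```text
14.42 [0.5567 0.0042 0.1279] yaw 21.84 F [-6.4  0.4  9.4] T [-0.093  1.392 -0.132] 0.0122 59.3 tau6 [ 0.247 -0.078]
```

Call:
apply_moves(targets=[[[0.013,0.099,0,0,-1],[0.013,0.099,0,0,-1],[0.013,0.099,0,0,-1],[0,0,0,0,-1]]])

```text
clock: 14.75
eef_pos: [0.5582, 0.0161, 0.1279]
tool_rot: [0.56, 0.828, 0.0, 0.0]
ft_force: [-6.2, 0.1, 8.7]
grip_width: 0.0119
grasp_force: 59.3
```

```bash
python3 s.py; python3 w.py w3
```

```text
14.75 [0.5582 0.0161 0.1279] yaw 21.84 F [-6.2  0.1  8.7] T [-0.051  1.376 -0.129] 0.0119 59.3 tau6 [ 0.17  -0.078]
[0.55820218 0.01604905 0.12785414] yaw_y 21.841719458474003 cal t [-0.06318093  1.34434884 -0.11614294]
wing top 6479 [0.55631881 0.01952756 0.13756229] ((554.7977905273438, 15.655912399291992), (52.3428840637207, 36.02572250366211), 87.80935668945312)
cap 10308 [0.53435946 0.02047489 0.10097847] ((540.6012573242188, 18.127098083496094), (48.623199462890625, 83.91265106201172), 82.57831573486328)
```

View pics/w3.png

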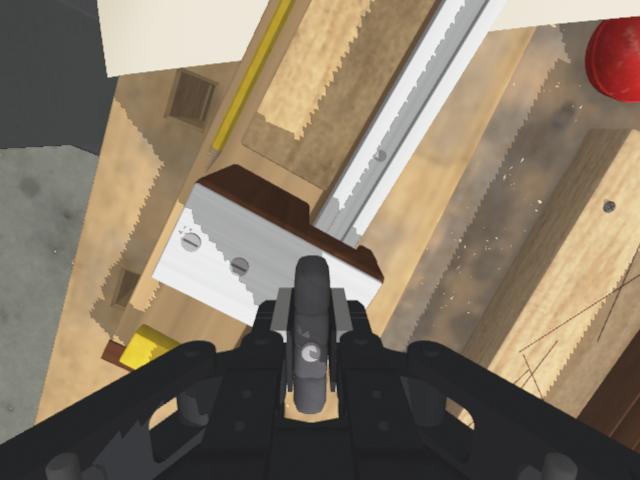

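The stop has followed the knob, about 30 mm so far. The block's near end is at (245,145)–(325,190), close ahead of the stop, so I'll measure the gap.

Run:
```python
from h import *
p,P=cloud("wrist"); q=P.reshape(-1,3); t=.129*q[:,0]+.992*q[:,1]; s=.992*q[:,0]-.129*q[:,1]
m=(abs(q[:,2]-.048)<.003)&(s>.46)&(s<.53)
for k in(0,.5,1,2,5): print(k,np.percentile(t[m],k))
c=(abs(q[:,2]-.101)<.003)&(t<.12)
for k in(95,99,99.8,100): print("cap",np.percentile(t[c],k))
e=get_obs()["eef_pos"]; print("tcp t",.129*e[0]+.992*e[1])
```

```text
0 0.11082975329963268
0.5 0.11161936667093743
1 0.12561893352667977
2 0.1268068685126462
5 0.1299104035277392
cap 0.10898512431483842
cap 0.10978563633060406
cap 0.11079311520683133
cap 0.11142250866984013
tcp t 0.08793984194950438
```

Call:
apply_moves(targets=[[[0.013,0.099,0,0,-1],[0.013,0.099,0,0,-1],[0.01,0.074,0,0,-1],[0.003,0.025,0,0,-1],[0.003,0.025,0,0,-1],[0,0,0,0,-1]]])

```text
clock: 15.35
eef_pos: [0.5599, 0.0289, 0.1279]
tool_rot: [0.56, 0.828, 0.0, 0.0]
ft_force: [-6.2, 0.0, 9.6]
grip_width: 0.0117
grasp_force: 59.3
```

```bash
python3 s.py
```

```text
15.35 [0.5599 0.0289 0.1279] yaw 21.83 F [-6.2  0.   9.6] T [-0.093  1.303 -0.109] 0.0117 59.3 tau6 [ 0.082 -0.111]
```

Call:
apply_moves(targets=[[[0.003,0.025,0,0,-1],[0.003,0.025,0,0,-1],[0.003,0.025,0,0,-1],[0,0,0,0,-1]]])

```text
clock: 15.68
eef_pos: [0.5603, 0.0321, 0.1279]
tool_rot: [0.56, 0.828, 0.001, 0.0]
ft_force: [-5.1, 4.5, 9.3]
grip_width: 0.0125
grasp_force: 59.9
```

```bash
python3 s.py
```

```text
15.68 [0.5603 0.0321 0.1279] yaw 21.84 F [-5.1  4.5  9.3] T [-0.076  1.313 -0.12 ] 0.0125 59.9 tau6 [-0.571 -0.106]
```

Call:
apply_moves(targets=[[[0.003,0.025,0,0,-1],[0,0,0,0,-1]]])

```text
clock: 15.85
eef_pos: [0.5604, 0.0332, 0.1279]
tool_rot: [0.56, 0.828, 0.001, 0.0]
ft_force: [-6.6, -1.9, 9.9]
grip_width: 0.0121
grasp_force: 60.0
```

```bash
python3 s.py
python3 - <<'E'
from h import *
p,P=cloud("wrist"); q=P.reshape(-1,3); t=.129*q[:,0]+.992*q[:,1]; s=.992*q[:,0]-.129*q[:,1]
m=(abs(q[:,2]-.048)<.003)&(s>.46)&(s<.53)
for k in(.2,1,2,5): print(k,np.percentile(t[m],k))
c=(abs(q[:,2]-.101)<.003)&(t<.14)
for k in(95,99,99.8,100): print("cap",np.percentile(t[c],k))
p,P=cloud("top"); q=P.reshape(-1,3); t=.129*q[:,0]+.992*q[:,1]; s=.992*q[:,0]-.129*q[:,1]
m=(abs(q[:,2]-.052)<.004)&(s>.46)&(s<.53)&(t>.25)&(t<.36); print("endblk",np.percentile(t[m],[1,3,50,99]))
m=(abs(q[:,2]-.048)<.0015)&(s>.48)&(s<.515)&(t>.1)&(t<.298); print("blk",np.percentile(t[m],[1,3,50,97,99]))
cv2.imwrite("pics/t1.png",cv2.resize(p[190:290,130:330],None,fx=4,fy=4))
E
```

```text
15.85 [0.5604 0.0332 0.1279] yaw 21.84 F [-6.6 -1.9  9.9] T [ 0.571  1.129 -0.136] 0.0121 60.0 tau6 [-0.744 -0.105]
0.2 0.12892398580645553
1 0.12962849646887722
2 0.13093629246945593
5 0.13454661946763696
cap 0.12635840221082492
cap 0.12717028910677386
cap 0.12799510490743995
cap 0.12892160307764097Traceback (most recent call last):
  File "<stdin>", line 8, in <module>
    return _quantile_unchecked(
        a, q, axis, out, overwrite_input, method, keepdims, weights)
    return _ureduce(a,
                    func=_quantile_ureduce_func,
    ...<5 lines>...
                    overwrite_input=overwrite_input,
                    method=method)
    r = func(a, **kwargs)
    result = _quantile(arr,
                       quantiles=q,
    ...<2 lines>...
                       out=out,
                       weights=wgt)
    slices_having_nans = np.isnan(arr[-1, ...])
                                  ~~~^^^^^^^^^
IndexError: index -1 is out of bounds for axis 0 with size 0
```

Call:
apply_moves(targets=[[[0.0016,0.0125,0,0,-1],[0,0,0,0,-1]]])

```text
clock: 16.12
eef_pos: [0.5605, 0.0338, 0.1279]
tool_rot: [0.56, 0.828, 0.001, 0.0]
ft_force: [-6.1, 0.0, 9.1]
grip_width: 0.0123
grasp_force: 60.1
```

```bash
python3 s.py
```

```text
16.12 [0.5605 0.0338 0.1279] yaw 21.85 F [-6.1  0.   9.1] T [-0.073  1.418 -0.113] 0.0123 60.1 tau6 [-0.801 -0.109]
```

Call:
apply_moves(targets=[[[0.0016,0.0125,0,0,-1],[0,0,0,0,-1]]])

```text
clock: 16.28
eef_pos: [0.5606, 0.0343, 0.1279]
tool_rot: [0.56, 0.828, 0.001, 0.0]
ft_force: [-6.0, 3.6, 9.6]
grip_width: 0.0115
grasp_force: 60.2
```

```bash
python3 s.py
```

```text
16.28 [0.5606 0.0343 0.1279] yaw 21.85 F [-6.   3.6  9.6] T [-0.275  1.318 -0.103] 0.0115 60.2 tau6 [-0.746 -0.108]
```

Call:
apply_moves(targets=[[[0.0016,0.0125,0,0,-1],[0,0,0,0,-1]]])

```text
clock: 16.45
eef_pos: [0.5606, 0.0346, 0.1279]
tool_rot: [0.56, 0.828, 0.001, 0.0]
ft_force: [-6.0, 0.8, 10.5]
grip_width: 0.0123
grasp_force: 60.2
```

```bash
python3 s.py
```

```text
16.45 [0.5606 0.0346 0.1279] yaw 21.85 F [-6.   0.8 10.5] T [ 0.513  1.034 -0.114] 0.0123 60.2 tau6 [-0.241 -0.107]
```

Call:
apply_moves(targets=[[[0,0,0,0,-1],[0,0,0,0,-1]]])

```text
clock: 16.62
eef_pos: [0.5606, 0.0347, 0.1279]
tool_rot: [0.56, 0.828, 0.001, 0.0]
ft_force: [-6.2, -2.7, 9.4]
grip_width: 0.012
grasp_force: 60.2
```

```bash
python3 s.py
cat > b.py <<'E'
from h import *
p,P=cloud("top"); q=P.reshape(-1,3); t=.129*q[:,0]+.992*q[:,1]; s=.992*q[:,0]-.129*q[:,1]
f=lambda m,k:(print(m.sum(),np.round(np.percentile(t[m],k),4)) if m.sum() else print(0))
S=(s>.46)&(s<.53)
f((abs(q[:,2]-.034)<.008)&S&(t>.27)&(t<.36),[1,50,99])
for a in np.arange(.1,.36,.01):
    m=S&(t>=a)&(t<a+.01)
    if m.sum(): print(round(a,2),np.round(np.percentile(q[m,2],[5,50,95]),3),end=' ')
cv2.imwrite("pics/t1.png",cv2.resize(p[190:290,130:330],None,fx=4,fy=4))
E
python3 b.py
```

```text
16.62 [0.5606 0.0347 0.1279] yaw 21.85 F [-6.2 -2.7  9.4] T [ 0.503  1.211 -0.158] 0.012 60.2 tau6 [-0.615 -0.112]
0
0.1 [0.018 0.584 0.603] 0.11 [0.02  0.58  0.601] 0.12 [0.02  0.574 0.597] 0.13 [0.017 0.574 0.579] 0.14 [0.015 0.048 0.575] 0.15 [0.002 0.024 0.052] 0.16 [0.001 0.019 0.025] 0.17 [0.003 0.018 0.018] 0.35 [-0.001  0.001  0.006]
```

View pics/t1.png

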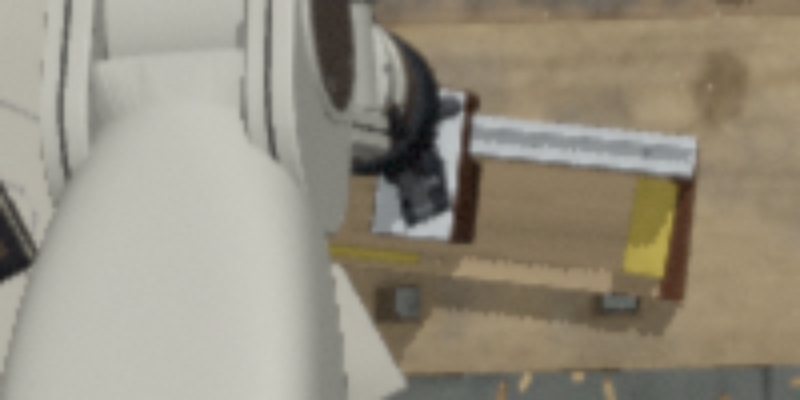

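The arm hides the end block in this view, so I'll go by force, in small settled steps.

Call:
apply_moves(targets=[[[0.0016,0.0125,0,0,-1],[0,0,0,0,-1],[0,0,0,0,-1]]])

```text
clock: 16.92
eef_pos: [0.5606, 0.0348, 0.1279]
tool_rot: [0.56, 0.828, 0.0, 0.0]
ft_force: [-5.9, -4.3, 9.2]
grip_width: 0.0121
grasp_force: 60.3
```

```bash
python3 s.py
python3 - <<'E'
import numpy as np
q=np.load("top.npy")[195:280,140:315].reshape(-1,3); t=.129*q[:,0]+.992*q[:,1]; s=.992*q[:,0]-.129*q[:,1]
for a in np.arange(.28,.34,.003):
    m=(s>.46)&(s<.52)&(t>=a)&(t<a+.003)
    if m.sum(): print(round(a,3),m.sum(),np.round(np.percentile(q[m,2],[5,50,95]),3))
a=(abs(q[:,2]-.07)<.004)&(s>.53); print(np.percentile(t[a],[0,1,99,100]))
E
```

```text
16.92 [0.5606 0.0348 0.1279] yaw 21.83 F [-5.9 -4.3  9.2] T [ 0.239  1.191 -0.126] 0.0121 60.3 tau6 [ 0.122 -0.109]
0.28 31 [0.017 0.047 0.051]
0.283 29 [0.013 0.045 0.05 ]
0.286 25 [0.016 0.045 0.051]
0.289 33 [0.002 0.046 0.051]
0.292 18 [0.012 0.02  0.049]
0.295 15 [0.011 0.018 0.027]
0.298 94 [0.017 0.04  0.054]
0.301 37 [0.028 0.05  0.054]
0.304 32 [0.048 0.052 0.056]
0.307 26 [0.049 0.052 0.055]
0.31 29 [0.048 0.051 0.054]
0.313 31 [0.047 0.052 0.055]
0.316 31 [0.025 0.052 0.055]
0.319 29 [0.049 0.052 0.055]
0.322 6 [0.014 0.051 0.052]
0.325 1 [0.002 0.002 0.002]
0.328 2 [-0.001  0.002  0.004]
0.334 2 [-0.001  0.001  0.002]
0.337 1 [0.007 0.007 0.007]
[-0.05546864 -0.05208032  0.32118207  0.32373371]
```

Call:
apply_moves(targets=[[[0.0016,0.0125,0,0,-1],[0,0,0,0,-1],[0,0,0,0,-1]]])

```text
clock: 17.17
eef_pos: [0.5607, 0.0348, 0.1279]
tool_rot: [0.561, 0.828, -0.0, 0.001]
ft_force: [-5.9, -5.4, 9.3]
grip_width: 0.0122
grasp_force: 60.3
```

```bash
python3 s.py
```

```text
17.17 [0.5607 0.0348 0.1279] yaw 21.81 F [-5.9 -5.4  9.3] T [ 0.038  1.16  -0.095] 0.0122 60.3 tau6 [ 0.676 -0.108]
```

The TCP stays at 0.0348 while Fy rises, so the block is home. I'll press a little more, then tighten.

Call:
apply_moves(targets=[[[0.002,0.0125,0,0,-1],[0.002,0.0125,0,0,-1],[0,0.0125,0,0,-1],[0,0,0,0,-1],[0,0,0,0,-1],[0,0,0,0,-1]]])

```text
clock: 17.67
eef_pos: [0.5606, 0.0349, 0.1279]
tool_rot: [0.561, 0.828, -0.001, 0.001]
ft_force: [-6.5, -13.4, 9.9]
grip_width: 0.0123
grasp_force: 60.4
```

```bash
python3 s.py
```

```text
17.67 [0.5606 0.0349 0.1279] yaw 21.75 F [ -6.5 -13.4   9.9] T [-1.164  1.341 -0.077] 0.0123 60.4 tau6 [ 2.87  -0.108]
```

Call:
apply_moves(targets=[[[0,-0.005,0,-5,-1],[0,0,0,-5,-1],[0,0,0,-5,-1],[0,0,0,-5,-1],[0,0,0,-5,-1],[0,0,0,-5,-1],[0,0,0,0,-1],[0,0,0,0,-1]]])

```text
clock: 18.33
eef_pos: [0.5616, 0.0351, 0.1279]
tool_rot: [0.756, 0.655, -0.0, 0.002]
ft_force: [-4.2, -4.6, 7.8]
grip_width: 0.0122
grasp_force: 60.1
```

```bash
python3 s.py
```

```text
18.33 [0.5616 0.0351 0.1279] yaw -8.21 F [-4.2 -4.6  7.8] T [-0.905  0.89   0.094] 0.0122 60.1 tau6 [2.133 0.161]
```

Call:
apply_moves(targets=[[[0,0,0,-4,-1],[0,0,0,-4,-1],[0,0,0,0,-1],[0,0,0,0,-1]]])

```text
clock: 18.67
eef_pos: [0.5618, 0.0351, 0.1279]
tool_rot: [0.8, 0.6, 0.0, 0.002]
ft_force: [-2.6, -4.1, 8.1]
grip_width: 0.0121
grasp_force: 60.1
```

```bash
python3 s.py
```

```text
18.67 [0.5618 0.0351 0.1279] yaw -16.21 F [-2.6 -4.1  8.1] T [-0.971  0.775  0.111] 0.0121 60.1 tau6 [2.22  0.162]
```

Call:
apply_moves(targets=[[[0,0,0,-3,-1],[0,0,0,-3,-1],[0,0,0,0,-1],[0,0,0,0,-1]]])

```text
clock: 19.0
eef_pos: [0.562, 0.035, 0.128]
tool_rot: [0.83, 0.558, 0.0, 0.002]
ft_force: [-2.9, -5.3, 7.1]
grip_width: 0.0125
grasp_force: 60.0
```

```bash
python3 s.py
```

```text
19.0 [0.562 0.035 0.128] yaw -22.2 F [-2.9 -5.3  7.1] T [-1.001  0.674  0.146] 0.0125 60.0 tau6 [2.313 0.164]
```

Call:
apply_moves(targets=[[[0,0,0,-3,-1],[0,0,0,-3,-1],[0,0,0,0,-1],[0,0,0,0,-1]]])

```text
clock: 19.33
eef_pos: [0.5621, 0.0349, 0.1279]
tool_rot: [0.858, 0.514, 0.001, 0.002]
ft_force: [-3.3, -4.9, 6.5]
grip_width: 0.0121
grasp_force: 60.0
```

```bash
python3 s.py
```

```text
19.33 [0.5621 0.0349 0.1279] yaw -28.2 F [-3.3 -4.9  6.5] T [-1.021  0.667  0.127] 0.0121 60.0 tau6 [2.432 0.173]
```

Call:
apply_moves(targets=[[[0,0,0,-3,-1],[0,0,0,-3,-1],[0,0,0,0,-1],[0,0,0,0,-1]]])

```text
clock: 19.67
eef_pos: [0.5623, 0.0349, 0.128]
tool_rot: [0.884, 0.468, 0.001, 0.003]
ft_force: [-2.9, -4.8, 6.5]
grip_width: 0.0118
grasp_force: 60.0
```

```bash
python3 s.py
```

```text
19.67 [0.5623 0.0349 0.128 ] yaw -34.21 F [-2.9 -4.8  6.5] T [-1.115  0.611  0.189] 0.0118 60.0 tau6 [2.572 0.182]
```

Call:
apply_moves(targets=[[[0,0,0,-3,-1],[0,0,0,-2,-1],[0,0,0,0,-1],[0,0,0,0,-1]]])

```text
clock: 20.0
eef_pos: [0.5624, 0.0348, 0.128]
tool_rot: [0.903, 0.429, 0.001, 0.003]
ft_force: [-2.5, -4.9, 6.9]
grip_width: 0.0123
grasp_force: 59.9
```

```bash
python3 s.py
```

```text
20.0 [0.5624 0.0348 0.128 ] yaw -39.21 F [-2.5 -4.9  6.9] T [-1.169  0.438  0.138] 0.0123 59.9 tau6 [2.705 0.183]
```

Call:
apply_moves(targets=[[[0,0,0,-3,-1],[0,0,0,-3,-1],[0,0,0,-3,-1],[0,0,0,-3,-1],[0,0,0,0,-1],[0,0,0,0,-1]]])

```text
clock: 20.5
eef_pos: [0.5627, 0.0345, 0.128]
tool_rot: [0.943, 0.332, 0.001, 0.003]
ft_force: [-1.8, -5.7, 5.7]
grip_width: 0.0125
grasp_force: 59.9
```

```bash
python3 s.py
```

```text
20.5 [0.5627 0.0345 0.128 ] yaw -51.22 F [-1.8 -5.7  5.7] T [-1.246  0.386  0.171] 0.0125 59.9 tau6 [3.085 0.208]
```

Call:
apply_moves(targets=[[[0,0,0,-1.5,-1],[0,0,0,-1.5,-1],[0,0,0,0,-1],[0,0,0,0,-1]]])

```text
clock: 20.83
eef_pos: [0.5628, 0.0344, 0.128]
tool_rot: [0.952, 0.307, 0.002, 0.003]
ft_force: [-1.1, -5.2, 6.2]
grip_width: 0.0127
grasp_force: 59.9
```

```bash
python3 s.py
```

```text
20.83 [0.5628 0.0344 0.128 ] yaw -54.22 F [-1.1 -5.2  6.2] T [-1.292  0.352  0.218] 0.0127 59.9 tau6 [3.186 0.202]
```

Call:
apply_moves(targets=[[[0,0,0,-1.5,-1],[0,0,0,-1.5,-1],[0,0,0,0,-1],[0,0,0,0,-1]]])

```text
clock: 21.17
eef_pos: [0.5628, 0.0344, 0.128]
tool_rot: [0.959, 0.282, 0.002, 0.003]
ft_force: [-1.5, -6.6, 7.0]
grip_width: 0.0123
grasp_force: 60.1
```

```bash
python3 s.py
```

```text
21.17 [0.5628 0.0344 0.128 ] yaw -57.21 F [-1.5 -6.6  7. ] T [-1.375  0.357  0.291] 0.0123 60.1 tau6 [3.248 0.279]
```

Call:
apply_moves(targets=[[[0,0,0,-1,-1],[0,0,0,-1,-1],[0,0,0,0,-1],[0,0,0,0,-1]]])

```text
clock: 21.5
eef_pos: [0.5628, 0.0343, 0.1281]
tool_rot: [0.964, 0.266, 0.002, 0.003]
ft_force: [-1.2, -6.1, 6.9]
grip_width: 0.0119
grasp_force: 61.4
```

```bash
python3 s.py
```

```text
21.5 [0.5628 0.0343 0.1281] yaw -59.19 F [-1.2 -6.1  6.9] T [-1.417  0.286  0.411] 0.0119 61.4 tau6 [3.252 0.37 ]
```

Call:
apply_moves(targets=[[[0,-0.015,0,2,-1],[0,-0.015,0,2,-1],[0,0,0,0,-0.5],[0,0,0,0,0],[0,0,0,0,0],[0,0,0.3,0,0.3],[0,0,0.7,0,0.3],[0,0,0.8,0,0.3]]])

```text
clock: 22.17
eef_pos: [0.5596, 0.0357, 0.1957]
tool_rot: [0.954, 0.299, -0.003, -0.001]
ft_force: [0.4, -0.5, 0.7]
grip_width: 0.0554
grasp_force: 0.0
```

Call:
apply_moves(targets=[[[0,0,0.8,0,0.3],[0,0,0.8,0,0.3],[0,-0.8,0,0,0.3],[0,-0.8,0,0,0.3],[0,0,0,0,0.3],[0,0,0,0,0.3]]])

```text
clock: 22.67
eef_pos: [0.5612, -0.0296, 0.2612]
tool_rot: [0.955, 0.298, 0.0, -0.0]
ft_force: [-0.0, 0.8, -0.4]
grip_width: 0.0555
grasp_force: 0.0
```

```bash
python3 s.py
python3 - <<'E'
from h import *
p,P=cloud("wrist"); cv2.imwrite("pics/w4.png",p); q=P.reshape(-1,3); t=.129*q[:,0]+.992*q[:,1]; s=.992*q[:,0]-.129*q[:,1]
m=(abs(q[:,2]-.048)<.003)&(s>.46)&(s<.53)&(t<.3)
print("blk",np.percentile(t[m],[.2,1,2,5,95,99,100]))
c=(abs(q[:,2]-.101)<.003)&(t<.16)
print("cap",np.percentile(t[c],[0,1,50,99,99.8,100]))
m=(abs(q[:,2]-.139)<.007)&(np.hypot(q[:,0]-.562,q[:,1]-.035)<.05); print(cv2.minAreaRect(q[m,:2].astype(np.float32)*1000))
E
```

```text
22.67 [ 0.5612 -0.0296  0.2612] yaw -55.32 F [-0.   0.8 -0.4] T [ 0.051  0.031 -0.   ] 0.0555 0.0 tau6 [-0.914 -0.041]
blk [-0.28757719  0.13807046  0.13994342  0.14555218  0.29354058  0.29928238
  0.29998991]
cap [0.0809382  0.08218073 0.10548097 0.12781761 0.12889033 0.12930619]
((560.8157958984375, 33.2203254699707), (55.64348220825195, 12.473475456237793), 39.631614685058594)
```

View pics/w4.png

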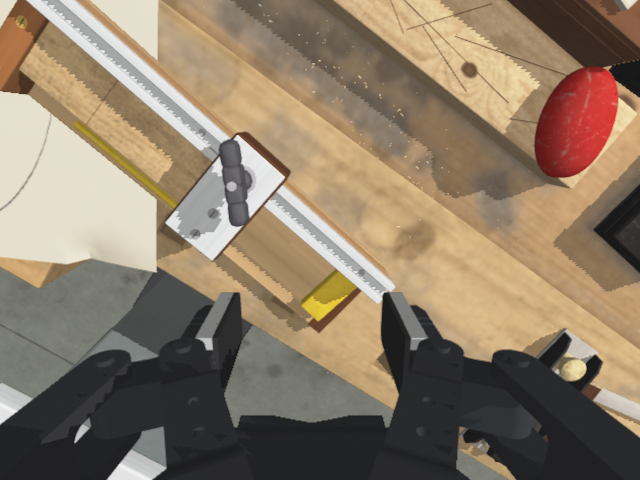

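The picture shows the knob released and clamped, the wing at (232,185) at its tight end. The stop is against the block, and the block reaches the end block at (30,50). Stop face to end face measures about 170 mm, so I'm handing it in.

```bash
python3 -c "
from workcell import order; print(order.job_done())"
```

```text
the job is handed in; nothing more can be done
None
```

I freed and slackened the wing knob, slid the stop up to push the maple block home, retightened and released the knob, and handed the job in at about 23 s; no verdict came back, but the stop face measures about 170 mm from the end block.

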